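# Pack the objectives in their case in rack order

### The job

Open the storage case, move the three microscope objectives from the rack into the case's three pockets in the same left-to-right order as they stand in the rack at the start, each standing upright on its pocket's floor, then shut the lid fully. Do not let an objective tip over on the way.

Things in the scene. Friction and masses are not known exactly. Their poses are not given: they have to be found in the camera images.
- short: SHORT objective: a plain steel microscope objective with dark rings, loose, about 90 g, upright in a rack holder, mounting thread down. 48 mm tall: foot 24 mm across and 5 mm high, straight barrel 32 mm across up to 40 mm (grip here), then a cone to a front lens 20 mm across on top. Origin: centre of its underside; z up along its axis
- medium: MEDIUM objective: a plain steel microscope objective with dark rings, loose, about 110 g, upright in a rack holder, mounting thread down. 56 mm tall: foot 24 mm across and 5 mm high, straight barrel 29 mm across up to 48 mm (grip here), then a cone to a front lens 14 mm across on top. Origin: centre of its underside; z up along its axis
- long: LONG objective: a plain steel microscope objective with dark rings, loose, about 130 g, upright in a rack holder, mounting thread down. 64 mm tall: foot 24 mm across and 5 mm high, straight barrel 26 mm across up to 56 mm (grip here), then a cone to a front lens 8 mm across on top. Origin: centre of its underside; z up along its axis
- holder_short: white fixed block 54 x 54 x 24 mm, round pocket 36 mm across, 16 mm deep, in which the short objective starts. The three holders are alike, in a row whose order differs from start to start. Origin: centre of its underside, on the rack rail 6 mm above the table; pocket floor 8 mm and top 24 mm above the origin. Axes parallel to the rack's
- holder_medium: white fixed block 54 x 54 x 24 mm, round pocket 36 mm across, 16 mm deep, in which the medium objective starts. The three holders are alike, in a row whose order differs from start to start. Origin: centre of its underside, on the rack rail 6 mm above the table; pocket floor 8 mm and top 24 mm above the origin. Axes parallel to the rack's
- holder_long: white fixed block 54 x 54 x 24 mm, round pocket 36 mm across, 16 mm deep, in which the long objective starts. The three holders are alike, in a row whose order differs from start to start. Origin: centre of its underside, on the rack rail 6 mm above the table; pocket floor 8 mm and top 24 mm above the origin. Axes parallel to the rack's
- rack: the bench rack: fixed aluminium rail 66 x 190 x 6 mm on the table, carrying the three white holders in a row along its y axis at y = +60, 0 and -60 mm. Origin: centre of its underside, on the table; x away from the robot, y to the left as seen from the robot (turned by up to 20 degrees)
- case: storage case, fixed to the table: base 90 (x) x 180 (y) x 24 mm, grey below, black above; three round pockets along y at y = +60, 0 and -60 mm (x = 0), 42 mm across, 16 mm deep, floor 8 mm above the table. Clear lid hinged on the far (+x) top edge. Origin: centre of the underside; x away from the robot, y left as seen from the robot (turned by up to 20 degrees)
- lid (a joint): lid angle: 0 shut, 1.9 fully open (stop), leaning away from the robot; starts 0 to 0.2. Hinge line parallel to the case's y at x = +45, z = +24 mm of the case; stiff (0.18 N m, 2 N at the handle), so the lid stays where left. Clear lid 90 x 180 mm, 57 mm deep, 3 mm walls; shut, its top is 81 mm above the table (78 mm inside)
- lid_handle (a point): centre of the lid's steel handle: a barrel 18 mm across and 22 mm long, axis along the case's y, on an 8 mm stem, 30 mm out from the middle of the lid's front wall. Lid shut: at x = -75, y = 0, z = +46 mm of the case; it moves on a 122 mm arc about the hinge line; fully open: x = +105, z = +130 mm. Can be pinched from above by its flat ends; pivots between the fingers
Mind the look-alikes: they are no part of the job. Leave any blue or red look-alike of the short alone.

How it is judged:
By the outcome, as a careful person would: the job done as asked, in the order asked, and still so for the second after the job is handed in, with the robot touching nothing.
It also fails if it takes over 109 s, if anything falls off the work surface, if the arm or the gripper's body presses on something with over 40 N, if the wrist force passes 120 N, or if a joint passes its speed limit or range.

### The arm

A 7-joint arm with a two-finger parallel gripper is mounted at the origin on the work surface. World frame = base frame: x ahead of the robot, y to its left, z up, the work surface at z = 0. Lengths are in m, angles in rad, forces in N, time in s.
With the tool pointing down it reaches from about 0.35 to 0.9 m from the base axis. Payload 7.2 kg.
Tool frame: the origin (TCP) lies at the very end of the fingers, on their centre line; the grasp point (between the pads) lies 19 mm behind it; z points along the fingers, y is the line along which they close (so a half turn about z gives the same grasp; the last joint's range is limited). The gripper opens to 85 mm and grips with 20 to 120 N. Pads are 22 mm wide; open, the fingers measure 114 mm over their backs; the gripper's body (76 mm by 85 mm) begins 54 mm behind the grasp point. The pads swing forward as they close: fully open they stand 13 mm farther back than shut.
Start: joints at [1.171, 0.411, -0.013, 1.596, 0.006, 1.134, -0.082], TCP at [0.204, -0.591, 0.231] pointing down, gripper open.
Joint ranges: [-2.95, 2.95], [-0.29, 1.99], [-1.47, 1.44], [0.14, 2.54], [-1.03, 4.17], [0.13, 1.85], [-2.86, 2.86]. Speed limits (rad/s): [2.39, 2.39, 3.01, 3.01, 3.14, 3.14, 3.14].

### API

Orientations are given as a rotation vector (axis times angle).
In Python, from rig import sensors, eyes, robot gives the robot as it stands. The module is installed in compiled form; this text tells all that it offers.
- The arm moves only by the shell command python3 -m handwheel 'ROWS' [OPENING] [FORCE]. ROWS is JSON, a list of rows, each a list of 2 entries, a list of its own where there are three numbers: the shift along the world's x, y, z in cm, then the turn, a rotation vector about the world's x, y, z in rad. In form: [[[dx, dy, dz], [rx, ry, rz]], ...]. A call has 1 to 20 rows; each row is the pose to reach, as a shift and turn from the pose commanded when the call began; what a row does not reach only later rows make up. A row lasts 1/8 s, in which the tool goes at most 62.5 mm and 10.7 degrees, less where a joint would pass 70% of its speed; a pose out of reach is approached as far as the arm can. A call with a gripper value outside its range is refused whole. OPENING is the opening, from 0 (shut) to 1 (fully open), set as the call begins (- or left out, the last holds). The fingers move at their own pace and stop on an object; FORCE is the grip in N (left out, the last holds). Time passes only in rows, so rows that repeat a pose let the fingers close. It gives the time, the measured TCP pose, the force, the opening and the grip force at its end, in the units of the state.
- sensors.state(): the state, without advancing time (a new reading comes with each control period).
- eyes.capture(name): name is "side" or "top"; returns a dict with "color" (384x512x3 uint8, red, green, blue), "range_z" (384x512 float32, m along the optical axis (not along the pixel's ray), 0 where there is no reading), "K" (3x3 intrinsics, pixels), "view" (4x4, takes a point from world to camera coordinates). Camera axes: x right, y down, z forward; pixel columns grow to the right and rows downward; lengths in m; the calibration is good to about 2 mm. A picture is of the moment at which its call begins.
- robot.job_done(): hands the job in; it is judged then, once.
The state is a dict: "clock": time; "qpos": joint angles; "qd": joint speeds; "effort": joint torques, N m; "eef_pos": TCP position; "orientation": TCP orientation; "wrist_force": force on the tool from outside, world axes, zero at the start; "moment": the same for the moment, N m; "opening": opening from 0.0 (shut) to 1.0 (fully open); "grip_force": force on a finger pad.
Only numpy, scipy, OpenCV 4.12 (cv2) and the standard library are available. Lean on these libraries where they do the work, as an engineer would, in place of code of your own. Each camera call takes 0.05 s, during which the arm holds its last target. There are 200 camera calls.

## Working session

There is one attempt and no reset: what is moved stays moved. The work goes in short steps, Python scripts to look and compute and a shell command to move; the robot and the scene stay as the last step left them, time stands still between calls to the robot, and variables do not carry over. Pictures are saved under pics/ and viewed, at most 16 in all, crops included, and the job is handed in when it is done.

```bash
mkdir -p pics; python3 - <<'E'
from rig import sensors, eyes
import cv2,numpy as np
for n in("top","side"):
    d=eyes.capture(n); cv2.imwrite(f"pics/{n}0.png",d["color"][:,:,::-1]); np.savez(f"{n}0.npz",**d); print(n,d["K"].tolist(),np.round(d["view"],4).tolist())
print(sensors.state())
E
```

```text
top [[417.47147527368975, 0.0, 255.65335355475383], [0.0, 417.47147527368975, 187.92915392271237], [0.0, 0.0, 1.0]] [[0.0203, -0.9997, 0.0167, -0.0146], [-0.9822, -0.023, -0.1864, 0.5445], [0.1867, -0.0126, -0.9823, 0.8278], [0.0, 0.0, 0.0, 1.0]]
side [[417.9413886076621, 0.0, 255.44625561768223], [0.0, 417.9413886076621, 193.20766918913222], [0.0, 0.0, 1.0]] [[-0.6944, -0.7196, 0.0016, 0.3764], [-0.3583, 0.3439, -0.868, 0.2377], [0.624, -0.6033, -0.4966, 0.5101], [0.0, 0.0, 0.0, 1.0]]
{'clock': 0.1, 'qpos': array([ 1.17077624,  0.41185796, -0.01272669,  1.59695452,  0.00559243,
        1.1342843 , -0.08220243]), 'qd': array([-0.00073804, -0.00285412,  0.00077457, -0.00117459,  0.00051264,
       -0.00151625, -0.00074019]), 'effort': array([ 3.36555175e-03, -6.01828694e+01,  6.84762094e-01, -3.00084794e+01,
        1.40983332e-02,  6.54356976e-03,  6.70856957e-05]), 'eef_pos': array([ 0.20343432, -0.59049899,  0.23051575]), 'orientation': array([-3.09703435e+00, -5.18647115e-01,  5.20555227e-04]), 'wrist_force': array([-0.18678262, -0.1915123 , -0.5338011 ]), 'moment': array([ 0.02548741,  0.0278838 , -0.00787319]), 'grip_force': 0.0, 'opening': 1.0001979955781592}
```

View pics/top0.png

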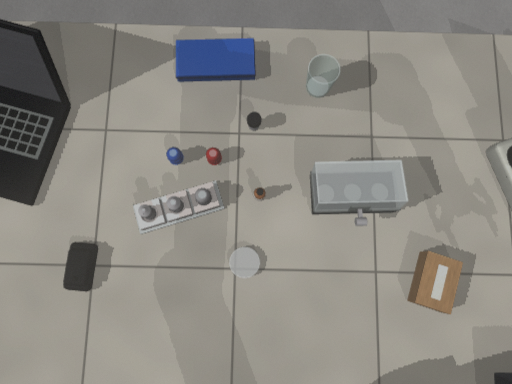

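View pics/side0.png

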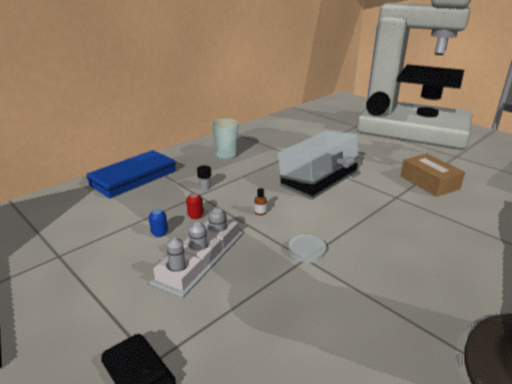

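The top view shows the rack with objectives at about (148,212), (175,204) and (203,196). The case is around (358,190), its handle at (361,218), and the blue and red look-alikes sit above the rack. In the side view the leftmost (+y) objective looks tallest.

```bash
cat > h.py <<'E'
import numpy as np,cv2
from rig import eyes,sensors
def load(f): return dict(np.load(f))
def cloud(d):
    v,u=np.mgrid[:384,:512]; z=d["range_z"].astype(float)
    c=np.stack([(u-d["K"][0,2])/d["K"][0,0]*z,(v-d["K"][1,2])/d["K"][1,1]*z,z],-1)
    V=d["view"]; w=(c-V[:3,3])@V[:3,:3]; w[z==0]=np.nan; return w
def ray(d,u,v,zp):
    V=d["view"]; R=V[:3,:3]; o=-R.T@V[:3,3]
    r=R.T@np.linalg.inv(d["K"])@np.array([u,v,1.]); return o+r*(zp-o[2])/r[2]
def proj(d,p):
    c=d["view"][:3,:3]@np.array(p)+d["view"][:3,3]; q=d["K"]@c; return q[:2]/q[2]
E
python3 - <<'E'
from h import *
t=load("top0.npz");s=load("side0.npz")
C=np.vstack([cloud(t).reshape(-1,3)]);S=cloud(s).reshape(-1,3)
wt=cloud(t)
# rack: pixels in region with height 26-34mm (holder tops) 
reg=np.zeros((384,512),bool); reg[175:240,125:232]=1
m=reg&(wt[...,2]>.024)&(wt[...,2]<.036)
P=wt[m]; r=cv2.minAreaRect(P[:,:2].astype(np.float32)*1000); print("holders",r,len(P))
m=reg&(wt[...,2]>.024); r=cv2.minAreaRect(wt[m][:,:2].astype(np.float32)*1000); print("all",r)
for n,u,v in(("A",148,212),("B",175,204),("C",203,196)):
    q=wt[v-9:v+10,u-9:u+10].reshape(-1,3); q=q[q[:,2]>.045]
    print(n,len(q),"max z",np.sort(q[:,2])[-6:].round(4),"mean",q.mean(0).round(4))
    c=q.mean(0); k=S[(np.hypot(S[:,0]-c[0],S[:,1]-c[1])<.03)]; 
    print("  side max z",np.sort(k[:,2])[-6:].round(4))
    k=k[(k[:,2]>.04)&(k[:,2]<.055)]
    A=np.c_[2*k[:,:2],np.ones(len(k))];x=np.linalg.lstsq(A,(k[:,:2]**2).sum(1),rcond=None)[0]; print("  circle",x[:2].round(4),"r",np.sqrt(x[2]+x[0]**2+x[1]**2).round(4),len(k))
# case: black region
hsv=cv2.cvtColor(t["color"],cv2.COLOR_RGB2HSV)
reg[:]=0; reg[150:225,300:415]=1
z=wt[...,2][reg]; print("case z hist",np.histogram(z[np.isfinite(z)],np.arange(-.01,.13,.01)))
for lo,hi in((.07,.12),(.012,.035)):
    m=reg&(wt[...,2]>lo)&(wt[...,2]<hi)
    if m.sum()>20: print(lo,cv2.minAreaRect(wt[m][:,:2].astype(np.float32)*1000),m.sum())
c=cv2.resize(t["color"][145:245,295:425],None,fx=5,fy=5,interpolation=2)[:,:,::-1]; cv2.imwrite("pics/casec.png",c)
E
```

```text
holders ((508.8549499511719, 165.9228515625), (54.89387512207031, 174.14584350585938), 18.354724884033203) 1298
all ((508.8549499511719, 165.9228515625), (54.89387512207031, 174.14584350585938), 18.354724884033203)
A 160 max z [0.0801 0.0802 0.0802 0.0804 0.0808 0.0812] mean [0.4894 0.2201 0.0708]
  side max z [0.0797 0.0798 0.0799 0.0799 0.0802 0.0803]
  circle [0.4894 0.2244] r 0.0123 129
B 174 max z [0.0729 0.0734 0.0736 0.0739 0.0743 0.0747] mean [0.5075 0.1649 0.066 ]
  side max z [0.0727 0.0727 0.0728 0.0728 0.0729 0.0735]
  circle [0.5074 0.1684] r 0.0136 131
C 193 max z [0.0661 0.0661 0.0662 0.0664 0.0665 0.0671] mean [0.5255 0.1078 0.0601]
  side max z [0.0649 0.0649 0.065  0.0653 0.0654 0.0657]
  circle [0.526  0.1106] r 0.0152 127
case z hist (array([ 436, 3205,   58,   62,   45,  224,  147,  198,  318, 2007, 1888,
          2,    0,    0]), array([-0.01,  0.  ,  0.01,  0.02,  0.03,  0.04,  0.05,  0.06,  0.07,
        0.08,  0.09,  0.1 ,  0.11,  0.12,  0.13]))
0.07 ((536.883544921875, -214.940673828125), (131.63551330566406, 181.12890625), 2.144418239593506) 4215
0.012 ((511.52252197265625, -196.99169921875), (202.4120330810547, 80.0469970703125), 66.16773986816406) 125
```

View pics/casec.png

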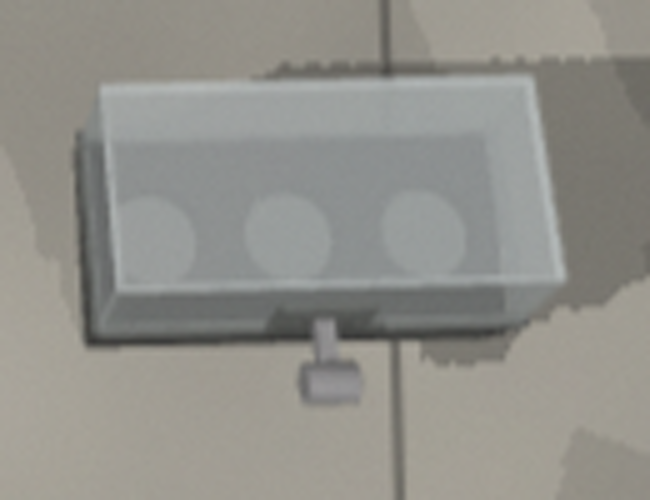

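Crop: the lid is slightly ajar and clear. The pockets show at crop (151,240), (288,237) and (424,232), and the handle barrel is at (331,382). The rack order, +y first, is long, medium, short.

```bash
python3 - <<'E'
from h import *
t=load("top0.npz");s=load("side0.npz");wt=cloud(t);ws=cloud(s)
reg=np.zeros((384,512),bool); reg[160:203,314:406]=1
P=wt[reg&(wt[...,2]>.075)]
for i in range(3):
    A=np.c_[P[:,:2],np.ones(len(P))];x=np.linalg.lstsq(A,P[:,2],rcond=None)[0]; e=P[:,2]-A@x; P=P[abs(e)<max(.003,2*e.std())]
print("lid plane",x,len(P),"tilt",np.arctan(np.hypot(*x[:2])),"yaw of uphill(-x)",np.degrees(np.arctan2(x[1],x[0])))
print(cv2.minAreaRect(P[:,:2].astype(np.float32)*1000))
# z at lid top corners, by intersecting
V=t["view"];R=V[:3,:3];o=-R.T@V[:3,3]
for u,v in((118,290),(565,280),(533,77),(100,85)):
    U,W=295+(u+.5)/5-.5,145+(v+.5)/5-.5; r=R.T@np.linalg.inv(t["K"])@[U,W,1]
    k=(x[0]*o[0]+x[1]*o[1]+x[2]-o[2])/(r[2]-x[0]*r[0]-x[1]*r[1]); print("corner",(o+k*r).round(4))
f=lambda u,v,z:ray(t,295+(u+.5)/5-.5,145+(v+.5)/5-.5,z).round(4)
print("base front corner z=0",f(88,345,0),f(510,335,0),"left back top",f(80,130,.024), "front top left",f(95,325,.024))
for p in((151,240),(288,237),(424,232)): print("pocket z=.008",f(*p,.008),"z.024",f(*p,.024))
H=wt[145+70:145+82,295+59:295+74].reshape(-1,3);H=H[(H[:,2]>.03)]; print("handle top cloud",len(H),H.min(0),H.max(0),np.median(H,0))
q=np.median(H,0); k=ws.reshape(-1,3);k=k[(np.hypot(k[:,0]-q[0],k[:,1]-q[1])<.025)&(k[:,2]>.04)];print("handle side",len(k),k.min(0),k.max(0),np.median(k,0))
print("handle z=.06/.07",f(331,382,.06),f(331,382,.07))
E
```

```text
lid plane [-0.16893827 -0.0095078   0.18186083] 3568 tilt 0.16761797248574833 yaw of uphill(-x) -176.778807257032
((557.7119140625, -214.21588134765625), (89.9544677734375, 181.0073699951172), 2.134478807449341)
corner [ 0.5093 -0.1269  0.097 ]
corner [ 0.5174 -0.3056  0.0974]
corner [ 0.6046 -0.3021  0.0826]
corner [ 0.5969 -0.1226  0.0822]
base front corner z=0 [ 0.4997 -0.1295  0.    ] [ 0.5084 -0.3173  0.    ] left back top [ 0.5915 -0.1228  0.024 ] front top left [ 0.5053 -0.129   0.024 ]
pocket z=.008 [ 0.546  -0.1565  0.008 ] z.024 [ 0.5431 -0.1536  0.024 ]
pocket z=.008 [ 0.5488 -0.2174  0.008 ] z.024 [ 0.5458 -0.2134  0.024 ]
pocket z=.008 [ 0.5525 -0.278   0.008 ] z.024 [ 0.5494 -0.273   0.024 ]
handle top cloud 108 [ 0.46936922 -0.22862708  0.06595475] [ 0.49015111 -0.20659622  0.07858519] [ 0.47879087 -0.21631616  0.07479607]
handle side 150 [ 0.4676494  -0.22889599  0.04040226] [ 0.50364554 -0.20326576  0.07770523] [ 0.4802898  -0.2123817   0.06803561]
handle z=.06/.07 [ 0.4788 -0.2208  0.06  ] [ 0.4776 -0.2182  0.07  ]
```

```bash
python3 -m handwheel '[[[27.5,37.2,-6],[0,0,-0.29]],[[27.5,37.2,-6],[0,0,-0.29]],[[27.5,37.2,-6],[0,0,-0.29]],[[27.5,37.2,-6],[0,0,-0.29]],[[27.5,37.2,-6],[0,0,-0.29]],[[27.5,37.2,-6],[0,0,-0.29]],[[27.5,37.2,-6],[0,0,-0.29]],[[27.5,37.2,-6],[0,0,-0.29]],[[27.5,37.2,-6],[0,0,-0.29]],[[27.5,37.2,-6],[0,0,-0.29]],[[27.5,37.2,-6],[0,0,-0.29]]]' 1 40
```

```text
clock: 1.48
eef_pos: [0.4778, -0.2203, 0.1714]
orientation: [3.14, 0.062, -0.0]
wrist_force: [-1.0, -2.1, 0.5]
opening: 0.999
grip_force: 0.0
```

```bash
python3 -m handwheel '[[[0,0,-4],[0,0,0]],[[0,0,-8],[0,0,0]],[[0,0,-10],[0,0,0]],[[0,0,-12],[0,0,0]],[[0,0,-12],[0,0,0]],[[0,0,-12],[0,0,0]]]' 1 40; python3 - <<'E'
from h import *
t=eyes.capture("side");cv2.imwrite("pics/s1.png",cv2.resize(t["color"][100:230,240:400],None,fx=4,fy=4)[:,:,::-1]); print(sensors.state()["eef_pos"])
E
```

```text
clock: 2.22
eef_pos: [0.4787, -0.2197, 0.052]
orientation: [3.14, 0.064, 0.001]
wrist_force: [0.2, -0.0, 0.1]
opening: 0.997
grip_force: 0.0
[ 0.47896437 -0.21964849  0.05226553]
```

View pics/s1.png

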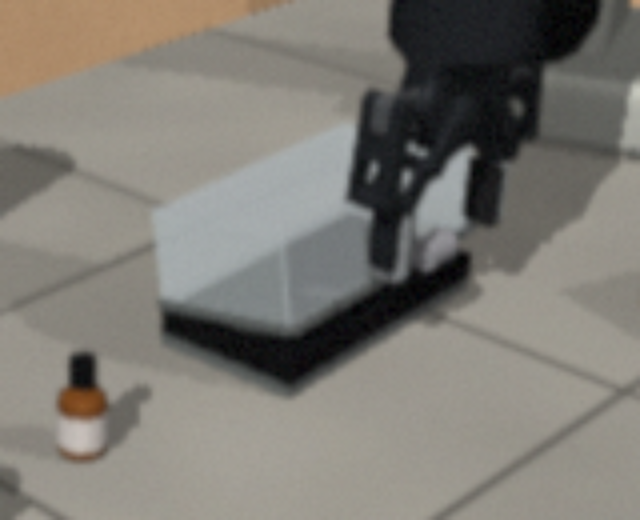

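The crop shows the handle barrel at (435,250) between the two open fingers at (390,240) and (485,190). Closing on it now.

```bash
python3 -m handwheel '[[[0,0.1,-0.3],[0,0,0]],[[0,0.1,-0.3],[0,0,0]],[[0,0.1,-0.3],[0,0,0]],[[0,0.1,-0.3],[0,0,0]],[[0,0.1,-0.3],[0,0,0]],[[0,0.1,-0.3],[0,0,0]],[[0,0.1,-0.3],[0,0,0]],[[0,0.1,-0.3],[0,0,0]]]' 0 40
python3 -c "
import numpy as np
for a in np.linspace(.168,1.85,18):
    e=.1813+a; e0=.1813+.168
    dx=.122*(np.cos(e0)-np.cos(e)); dz=.122*(np.sin(e)-np.sin(e0)); print(round(a,2),np.round(100*np.array([dx*.999,dx*.042,dz]),2).tolist())"
```

```text
clock: 3.28
eef_pos: [0.4784, -0.2167, 0.0482]
orientation: [-3.14, -0.067, 0.001]
wrist_force: [-1.1, 6.1, 1.5]
opening: 0.249
grip_force: 44.1
0.17 [0.0, 0.0, 0.0]
0.27 [0.47, 0.02, 1.11]
0.37 [1.04, 0.04, 2.17]
0.46 [1.72, 0.07, 3.17]
0.56 [2.49, 0.1, 4.1]
0.66 [3.35, 0.14, 4.94]
0.76 [4.29, 0.18, 5.7]
0.86 [5.3, 0.22, 6.36]
0.96 [6.37, 0.27, 6.91]
1.06 [7.49, 0.31, 7.36]
1.16 [8.65, 0.36, 7.7]
1.26 [9.83, 0.41, 7.92]
1.36 [11.04, 0.46, 8.02]
1.45 [12.24, 0.51, 8.0]
1.55 [13.44, 0.56, 7.86]
1.65 [14.62, 0.61, 7.61]
1.75 [15.76, 0.66, 7.24]
1.85 [16.87, 0.71, 6.75]
```

```bash
python3 -m handwheel '[[[0.2,0,0.5],[0,0,0]],[[0.47,0,1.1],[0,0,0]],[[1.04,0,2.17],[0,0,0]],[[1.7,0,3.2],[0,0,0]],[[2.5,0.1,4.1],[0,0,0]],[[3.35,0.1,4.95],[0,0,0]],[[4.3,0.2,5.7],[0,0,0]],[[5.3,0.2,6.35],[0,0,0]],[[6.4,0.2,6.9],[0,0,0]],[[7.5,0.3,7.35],[0,0,0]],[[8.65,0.3,7.7],[0,0,0]],[[9.8,0.4,7.9],[0,0,0]],[[9.8,0.4,7.9],[0,0,0]]]' 0 40
```

```text
clock: 4.9
eef_pos: [0.5768, -0.212, 0.1271]
orientation: [-3.139, -0.068, 0.002]
wrist_force: [-1.7, 6.7, 0.5]
opening: 0.246
grip_force: 40.6
```

```bash
python3 -m handwheel '[[[1.2,0,0.1],[0,0,0]],[[2.4,0.1,0.1],[0,0,0]],[[3.6,0.1,-0.05],[0,0,0]],[[4.8,0.2,-0.3],[0,0,0]],[[6,0.2,-0.7],[0,0,0]],[[7,0.3,-1.15],[0,0,0]],[[7,0.3,-1.15],[0,0,0]],[[7,0.3,-1.15],[0,0,0]]]' 0 40; python3 - <<'E'
from h import *
t=eyes.capture("top");cv2.imwrite("pics/t2.png",t["color"][:,:,::-1])
E
```

```text
clock: 5.9
eef_pos: [0.6477, -0.2086, 0.1163]
orientation: [-3.139, -0.068, -0.002]
wrist_force: [0.7, 7.0, 1.3]
opening: 0.252
grip_force: 40.3
```

View pics/t2.png

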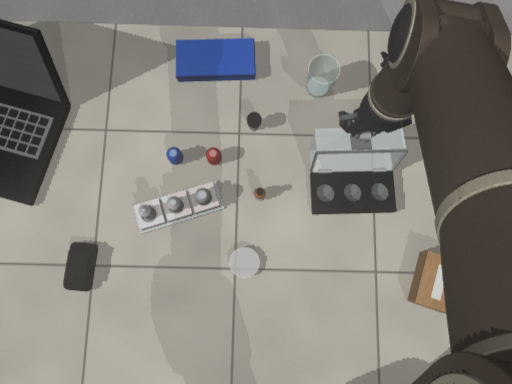

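The lid stands open and the pockets are visible at (326,194), (353,193) and (380,192). I'll release, rise and measure the pockets.

```bash
python3 -m handwheel '[[[0,0,0],[0,0,0]],[[0,0,0],[0,0,0]],[[0,0,0],[0,0,0]],[[0,0,0],[0,0,0]],[[0,0,4],[0,0,0]],[[0,0,8],[0,0,0]],[[-5,10,10],[0,0,0.19]],[[-9,20,10],[0,0,0.37]],[[-12,30,10],[0,0,0.56]],[[-14,36,10],[0,0,0.75]],[[-14.5,39,10],[0,0,0.93]],[[-14.5,41,10],[0,0,1.12]],[[-14.5,42,9],[0,0,1.31]],[[-14.5,42.5,6],[0,0,1.5]],[[-14.5,42.5,5],[0,0,1.69]],[[-14.5,42.5,5],[0,0,1.85]],[[-14.5,42.5,5],[0,0,1.85]],[[-14.5,42.5,5],[0,0,1.85]]]' 1 40
python3 - <<'E'
from h import *
t=eyes.capture("top");np.savez("top3.npz",**t)
cv2.imwrite("pics/t3.png",cv2.resize(t["color"][110:230,295:425],None,fx=5,fy=5,interpolation=2)[:,:,::-1])
g=cv2.cvtColor(t["color"],cv2.COLOR_RGB2GRAY); sub=g[165:222,305:405]
print("thr",np.percentile(sub,[10,30,50,70,90]))
w=cloud(t)[165:222,305:405]
m=((sub>38)).astype(np.uint8)
n,l,st,c=cv2.connectedComponentsWithStats(m,connectivity=4)
for i in range(1,n):
    if 80<st[i,4]<600:
        cnt=cv2.findContours((l==i).astype(np.uint8),0,2)[0][0]; (x,y),r=cv2.minEnclosingCircle(cnt); bx=st[i]
        print(bx,"circle",x+305,y+165,r,"floor",ray(t,c[i][0]+305,c[i][1]+165,.008).round(4),"rim",ray(t,x+305,y+165,.024).round(4), np.nanmedian(w[l==i][:,2]))
E
```

```text
clock: 8.2
eef_pos: [0.5018, 0.2139, 0.166]
orientation: [1.843, 2.544, 0.0]
wrist_force: [-0.1, -0.6, -0.3]
opening: 1.003
grip_force: 0.0
thr [ 64.   67.  100.5 151.  203. ]
```

View pics/t3.png

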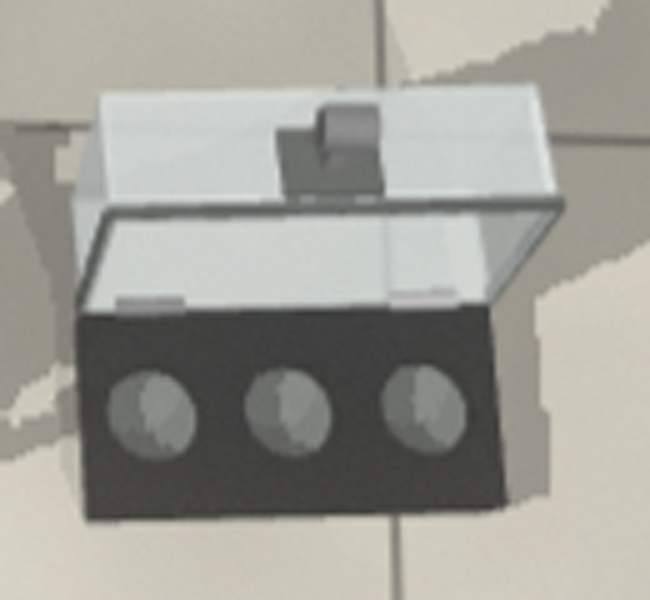

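The crop shows the pockets at (152,415), (288,413) and (424,408), with the case's black top around them and the lid standing open.

```bash
python3 - <<'E'
from h import *
t=load("top3.npz")
g=cv2.cvtColor(t["color"],cv2.COLOR_RGB2GRAY)
m=np.zeros_like(g); m[170:216,308:398]=(g[170:216,308:398]<85)*255
cn,hi=cv2.findContours(m,cv2.RETR_CCOMP,cv2.CHAIN_APPROX_NONE)
for c,h in zip(cn,hi[0]):
    A=cv2.contourArea(c)
    if A<100: continue
    P=np.array([ray(t,*p[0],.024)[:2] for p in c],np.float32)*1000
    if h[3]<0: print("top",cv2.minAreaRect(P))
    else: print("hole",cv2.minEnclosingCircle(P),cv2.fitEllipse(P))
# objectives by lens/top; side view with clean view
E
```

```text
top ((545.91015625, -213.76043701171875), (89.9919204711914, 182.58795166015625), 2.710765838623047)
hole ((546.5447998046875, -213.88441467285156), 21.62810707092285) ((546.281005859375, -213.57557678222656), (38.80250549316406, 41.916954040527344), 128.3786163330078)
hole ((542.7396240234375, -153.94015502929688), 21.97441291809082) ((543.15283203125, -153.9397430419922), (40.00133514404297, 43.009334564208984), 126.84561157226562)
hole ((549.3458251953125, -273.84222412109375), 22.22113800048828) ((549.2311401367188, -272.9737854003906), (37.72339630126953, 42.63228988647461), 122.46485900878906)
```

```bash
python3 -m handwheel '[[[-1.2,0.95,-2],[0,0,0]],[[-1.2,0.95,-5],[0,0,0]],[[-1.2,0.95,-8],[0,0,0]],[[-1.2,0.95,-10.5],[0,0,0]],[[-1.2,0.95,-12.6],[0,0,0]],[[-1.2,0.95,-12.6],[0,0,0]],[[-1.2,0.95,-12.6],[0,0,0]]]' 1 40
python3 - <<'E'
from h import *
for n in("top","side"):
    t=eyes.capture(n);c=t["color"][150:250,110:250] if n=="top" else t["color"][190:310,120:280]
    cv2.imwrite(f"pics/{n}4.png",cv2.resize(c,None,fx=3,fy=3))
a=cv2.imread("pics/top4.png");b=cv2.imread("pics/side4.png")
h=np.zeros((360,900,3),np.uint8);h[:300,:420]=a;h[:,420:]=b;cv2.imwrite("pics/g4.png",cv2.resize(h[:,:,::-1],(800,320)))
E
```

```text
clock: 9.12
eef_pos: [0.4901, 0.224, 0.0407]
orientation: [1.839, 2.547, 0.002]
wrist_force: [-0.3, 0.8, 1.0]
opening: 0.998
grip_force: 0.0
```

View pics/g4.png

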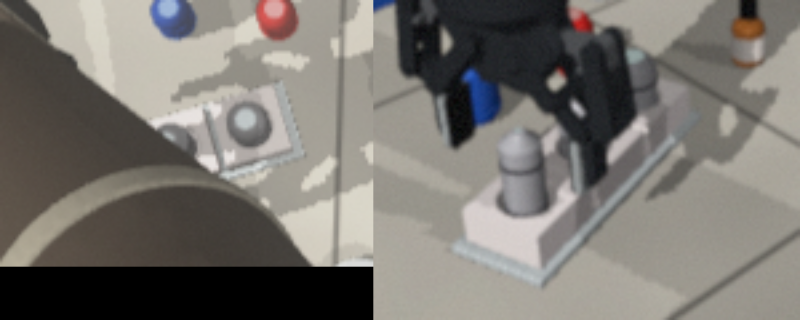

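Left panel: the arm hides most of the rack from the top camera. Right panel: the long objective at (520,170) lies between the fingertips at (460,140) and (590,185), apparently a bit to the near side. I'll check that by projection.

```bash
python3 - <<'E'
from h import *
s=load("side0.npz")
f=lambda p:(proj(s,p)-[120,190])*3*.889+[373,0]
for z in(.014,.03,.078):print(z,f([.4897,.2235,z]).round())
c,sn=np.cos(.318),np.sin(.318)
for k in(-1,1):
  for w in (-.011,.011): print(k,w,f([.4901+k*.0425*c-w*sn,.224+k*.0425*sn+w*c,.054]).round())
E
```

```text
0.014 [528. 219.]
0.03 [526. 198.]
0.078 [518. 132.]
-1 -0.011 [592. 177.]
-1 0.011 [570. 198.]
1 -0.011 [476. 136.]
1 0.011 [452. 155.]
```

```bash
python3 -m handwheel '[[[0,0,0],[0,0,0]],[[0,0,0],[0,0,0]],[[0,0,0],[0,0,0]],[[0,0,0],[0,0,0]],[[0,0,0],[0,0,0]],[[0,0,0],[0,0,0]],[[0,0,0],[0,0,0]],[[0,0,0.5],[0,0,0]],[[0,0,1.5],[0,0,0]],[[0,0,3],[0,0,0]],[[0,0,5],[0,0,0]],[[0,0,7.5],[0,0,0]],[[0,0,10],[0,0,0]],[[0,0,10.5],[0,0,0]],[[0,0,10.5],[0,0,0]]]' 0 40
python3 - <<'E'
from h import *
t=eyes.capture("side")
cv2.imwrite("pics/s5.png",cv2.resize(t["color"][110:310,100:300],None,fx=3,fy=3)[:,:,::-1])
E
```

```text
clock: 11.1
eef_pos: [0.4896, 0.2234, 0.145]
orientation: [1.838, 2.547, 0.001]
wrist_force: [-0.7, -0.0, -1.8]
opening: 0.29
grip_force: 39.4
```

View pics/s5.png

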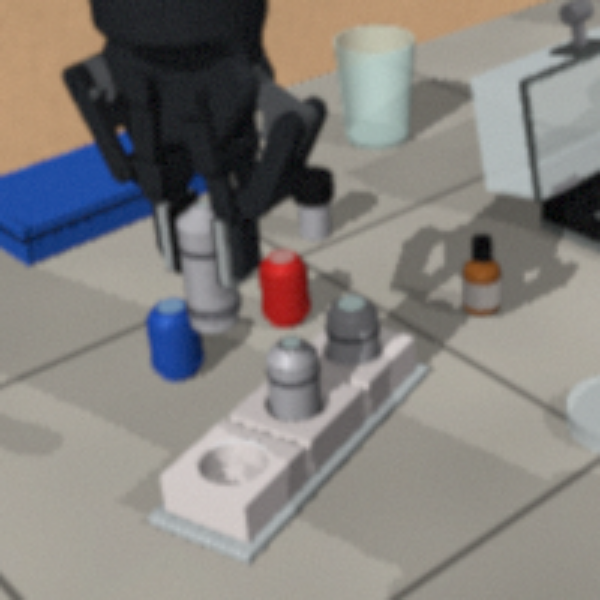

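The long objective hangs between the pads at (205,265), its holder is empty at (235,465), and medium and short still stand in theirs. Next I carry it to the left pocket.

```bash
python3 -m handwheel '[[[0.2,-1,0],[0,0,-0.01]],[[0.5,-3,0],[0,0,-0.03]],[[0.9,-6,0],[0,0,-0.05]],[[1.4,-9.5,0],[0,0,-0.07]],[[1.9,-13,0],[0,0,-0.1]],[[2.4,-16.5,0],[0,0,-0.13]],[[2.9,-20,0],[0,0,-0.15]],[[3.4,-23.5,0],[0,0,-0.18]],[[3.9,-27,0],[0,0,-0.2]],[[4.4,-30.5,0],[0,0,-0.23]],[[4.8,-33.5,0],[0,0,-0.25]],[[5.1,-36,0],[0,0,-0.26]],[[5.3,-37.3,0],[0,0,-0.27]],[[5.3,-37.7,0],[0,0,-0.27]],[[5.3,-37.7,0],[0,0,-0.27]],[[5.3,-37.7,0],[0,0,-0.27]]]' 0 40
python3 - <<'E'
from h import *
t=eyes.capture("side")
cv2.imwrite("pics/s6.png",cv2.resize(t["color"][60:230,220:400],None,fx=3,fy=3)[:,:,::-1])
E
```

```text
clock: 13.15
eef_pos: [0.5426, -0.1522, 0.1449]
orientation: [-2.162, -2.279, -0.001]
wrist_force: [0.8, -0.7, -1.0]
opening: 0.289
grip_force: 39.4
```

View pics/s6.png

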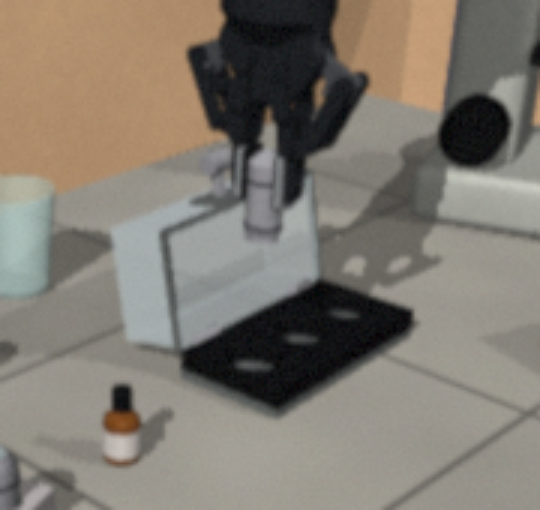

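The objective hangs upright at (265,195) over the case; the pockets are at (255,366), (300,340) and (345,315). Lowering it now.

```bash
python3 -m handwheel '[[[0,-0.1,-1.5],[0,0,0]],[[0,-0.1,-3.5],[0,0,0]],[[0,-0.1,-5.5],[0,0,0]],[[0,-0.1,-7.5],[0,0,0]],[[0,-0.1,-9],[0,0,0]],[[0,-0.1,-10],[0,0,0]],[[0,-0.1,-10.6],[0,0,0]],[[0,-0.1,-10.9],[0,0,0]],[[0,-0.1,-11],[0,0,0]],[[0,-0.1,-11],[0,0,0]],[[0,-0.1,-11],[0,0,0]]]' 0 40
```

```text
clock: 14.58
eef_pos: [0.5428, -0.1545, 0.0352]
orientation: [2.164, 2.277, 0.0]
wrist_force: [-0.4, -0.4, -1.7]
opening: 0.292
grip_force: 39.4
```

```bash
python3 -m handwheel '[[[0,0,-0.1],[0,0,0]],[[0,0,-0.2],[0,0,0]],[[0,0,-0.2],[0,0,0]]]' 0 40
```

```text
clock: 14.95
eef_pos: [0.5429, -0.1545, 0.034]
orientation: [2.163, 2.277, -0.0]
wrist_force: [-2.7, 0.4, 9.5]
opening: 0.287
grip_force: 40.6
```

```bash
python3 -m handwheel '[[[0,0,0.1],[0,0,0]],[[0,0,0.1],[0,0,0]],[[0,0,0.1],[0,0,0]],[[0,0,0.1],[0,0,0]],[[0,0,1],[0,0,0]],[[0,0,3],[0,0,0]],[[0,0,6],[0,0,0]],[[0,0,10],[0,0,0]],[[-0.5,6,12],[0,0,0.05]],[[-1,12,12],[0,0,0.1]],[[-2,18,12],[0,0,0.2]],[[-3,24,12],[0,0,0.27]],[[-3.5,30,12],[0,0,0.27]],[[-3.5,32.2,11],[0,0,0.27]],[[-3.5,32.2,11],[0,0,0.27]],[[-3.5,32.2,11],[0,0,0.27]],[[-3.5,32.2,11],[0,0,0.27]]]' 0.5 40
python3 - <<'E'
from h import *
t=eyes.capture("side")
cv2.imwrite("pics/s7.png",cv2.resize(t["color"][60:260,180:380],None,fx=3,fy=3)[:,:,::-1])
E
```

```text
clock: 17.08
eef_pos: [0.5081, 0.166, 0.1431]
orientation: [1.841, 2.545, -0.0]
wrist_force: [0.2, 0.2, 0.3]
opening: 0.501
grip_force: 0.0
```

View pics/s7.png

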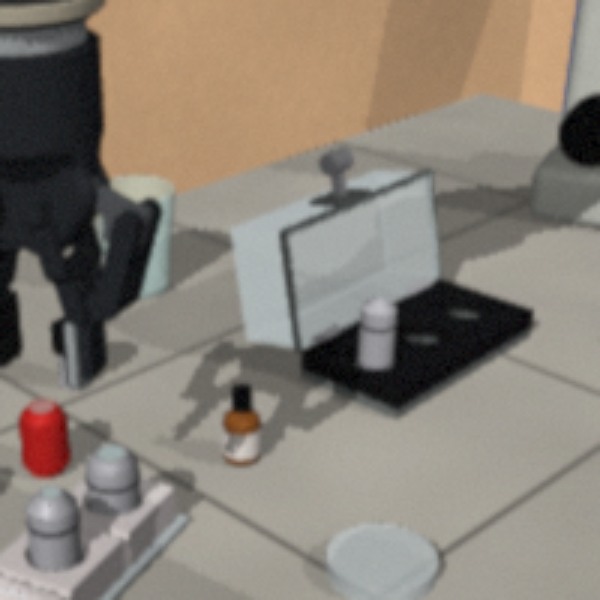

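The long objective stands upright in the left pocket at (377,335), and the gripper is over the medium one.

```bash
python3 -m handwheel '[[[0,0.1,0],[0,0,0]],[[0,0.1,-1],[0,0,0]],[[0,0.1,-3],[0,0,0]],[[0,0.1,-6],[0,0,0]],[[0,0.1,-9],[0,0,0]],[[0,0.1,-10.7],[0,0,0]],[[0,0.1,-10.7],[0,0,0]],[[0,0.1,-10.7],[0,0,0]]]' 0.9 40
python3 -m handwheel '[[[0,0,0],[0,0,0]],[[0,0,0],[0,0,0]],[[0,0,0],[0,0,0]],[[0,0,0],[0,0,0]],[[0,0,0],[0,0,0]],[[0,0,0],[0,0,0]],[[0,0,0.5],[0,0,0]],[[0,0,1.5],[0,0,0]],[[0,0,3],[0,0,0]],[[0,0,5],[0,0,0]],[[0,0,7.5],[0,0,0]],[[0,0,10],[0,0,0]],[[0,0,10.5],[0,0,0]],[[0,0,10.5],[0,0,0]],[[0,0,10.5],[0,0,0]]]' 0 40
```

```text
clock: 18.12
eef_pos: [0.5081, 0.169, 0.0365]
orientation: [1.837, 2.548, 0.002]
wrist_force: [-0.3, 0.0, 0.7]
opening: 0.901
grip_force: 0.0
clock: 20.0
eef_pos: [0.507, 0.1682, 0.1399]
orientation: [-1.837, -2.547, 0.002]
wrist_force: [0.5, 0.5, -1.5]
opening: 0.323
grip_force: 39.5
```

```bash
python3 -m handwheel '[[[0.1,-1,0],[0,0,-0.01]],[[0.3,-3,0],[0,0,-0.03]],[[0.6,-6,0],[0,0,-0.05]],[[1,-9.5,0],[0,0,-0.07]],[[1.3,-13,0],[0,0,-0.1]],[[1.7,-16.5,0],[0,0,-0.13]],[[2,-20,0],[0,0,-0.15]],[[2.4,-23.5,0],[0,0,-0.18]],[[2.8,-27,0],[0,0,-0.2]],[[3.1,-30.5,0],[0,0,-0.23]],[[3.4,-33.5,0],[0,0,-0.25]],[[3.7,-36,0],[0,0,-0.26]],[[3.9,-37.5,0],[0,0,-0.27]],[[3.9,-38.1,0],[0,0,-0.27]],[[3.9,-38.1,0],[0,0,-0.27]],[[3.9,-38.1,0],[0,0,-0.27]]]' 0 40
python3 -m handwheel '[[[0,0,-1.5],[0,0,0]],[[0,0,-3.5],[0,0,0]],[[0,0,-5.5],[0,0,0]],[[0,0,-7.5],[0,0,0]],[[0,0,-9],[0,0,0]],[[0,0,-10],[0,0,0]],[[0,0,-10.6],[0,0,0]],[[0,0,-10.9],[0,0,0]],[[0,0,-10.9],[0,0,0]]]' 0 40
```

```text
clock: 22.0
eef_pos: [0.5467, -0.2111, 0.1409]
orientation: [-2.162, -2.279, -0.001]
wrist_force: [0.5, 0.5, -0.7]
opening: 0.322
grip_force: 39.5
clock: 23.12
eef_pos: [0.5467, -0.2125, 0.032]
orientation: [2.164, 2.277, 0.0]
wrist_force: [0.4, -0.6, -0.9]
opening: 0.319
grip_force: 39.5
```

```bash
python3 -m handwheel '[[[0,-0.1,-0.1],[0,0,0]],[[0,-0.1,-0.2],[0,0,0]],[[0,-0.1,-0.25],[0,0,0]],[[0,-0.1,-0.25],[0,0,0]]]' 0 40
```

```text
clock: 23.62
eef_pos: [0.5469, -0.2138, 0.0305]
orientation: [2.163, 2.276, -0.0]
wrist_force: [-2.6, -0.5, 7.7]
opening: 0.32
grip_force: 40.5
```

```bash
python3 -m handwheel '[[[0,0,0.1],[0,0,0]],[[0,0,0.1],[0,0,0]],[[0,0,0.1],[0,0,0]],[[0,0,0.1],[0,0,0]],[[0,0,1],[0,0,0]],[[0,0,3],[0,0,0]],[[0,0,6],[0,0,0]],[[0,0,10],[0,0,0]],[[-0.3,6,12],[0,0,0.05]],[[-0.6,12,12],[0,0,0.1]],[[-1,18,12],[0,0,0.2]],[[-1.5,24,12],[0,0,0.27]],[[-2,30,12],[0,0,0.27]],[[-2,32.4,11],[0,0,0.27]],[[-2,32.4,11],[0,0,0.27]],[[-2,32.4,11],[0,0,0.27]],[[-2,32.4,11],[0,0,0.27]]]' 0.55 40
python3 - <<'E'
from h import *
t=eyes.capture("side")
cv2.imwrite("pics/s8.png",cv2.resize(t["color"][60:260,180:380],None,fx=3,fy=3)[:,:,::-1])
E
```

```text
clock: 25.75
eef_pos: [0.527, 0.1089, 0.1398]
orientation: [1.84, 2.545, -0.0]
wrist_force: [-0.3, -0.3, -0.6]
opening: 0.548
grip_force: 0.0
```

View pics/s8.png

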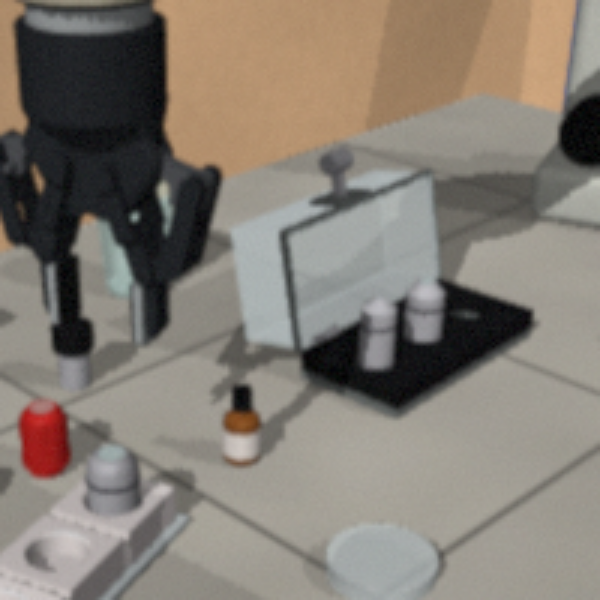

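Long and medium stand upright at (377,335) and (424,315). The gripper is over the short one at (112,480); red is close by, so I'll use a limited opening.

```bash
python3 -m handwheel '[[[0,0.1,0],[0,0,0]],[[0,0.1,-1],[0,0,0]],[[0,0.1,-3],[0,0,0]],[[0,0.1,-6],[0,0,0]],[[0,0.1,-8],[0,0,0]],[[0,0.1,-9.6],[0,0,0]],[[0,0.1,-10.3],[0,0,0]],[[0,0.1,-10.6],[0,0,0]],[[0,0.1,-10.6],[0,0,0]]]' 0.65 40
```

```text
clock: 26.92
eef_pos: [0.5269, 0.1117, 0.0336]
orientation: [1.838, 2.548, 0.001]
wrist_force: [-0.7, -0.1, -0.0]
opening: 0.652
grip_force: 0.0
```

```bash
python3 -m handwheel '[[[0,-0.1,-0.15],[0,0,0]],[[0,-0.1,-0.15],[0,0,0]],[[0,-0.1,-0.15],[0,0,0]],[[0,-0.1,-0.15],[0,0,0]],[[0,-0.1,-0.15],[0,0,0]],[[0,-0.1,-0.15],[0,0,0]],[[0,-0.1,0.3],[0,0,0]],[[0,-0.1,1],[0,0,0]],[[0,-0.1,2.2],[0,0,0]],[[0,-0.1,4],[0,0,0]],[[0,-0.1,6.5],[0,0,0]],[[0,-0.1,9],[0,0,0]],[[0,-0.1,10.5],[0,0,0]],[[0,-0.1,10.5],[0,0,0]],[[0,-0.1,10.5],[0,0,0]]]' 0 40
python3 - <<'E'
from h import *
t=eyes.capture("side")
cv2.imwrite("pics/s9.png",cv2.resize(t["color"][80:260,120:300],None,fx=3,fy=3)[:,:,::-1])
E
```

```text
clock: 28.8
eef_pos: [0.5262, 0.1103, 0.1377]
orientation: [-1.838, -2.547, 0.001]
wrist_force: [0.4, -0.1, -0.9]
opening: 0.36
grip_force: 39.7
```

View pics/s9.png

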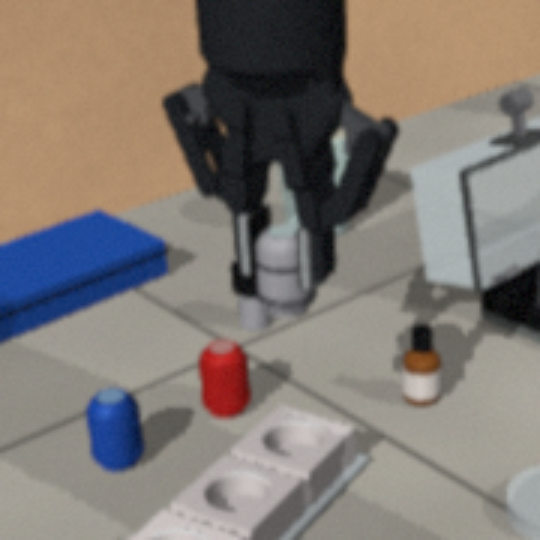

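The short objective is held upright at (285,270), and its holder at (295,440) is empty.

```bash
python3 -m handwheel '[[[0.1,-1,0],[0,0,-0.01]],[[0.2,-3,0],[0,0,-0.03]],[[0.4,-6,0],[0,0,-0.05]],[[0.6,-9.5,0],[0,0,-0.07]],[[0.8,-13,0],[0,0,-0.1]],[[1,-16.5,0],[0,0,-0.13]],[[1.2,-20,0],[0,0,-0.15]],[[1.4,-23.5,0],[0,0,-0.18]],[[1.6,-27,0],[0,0,-0.2]],[[1.9,-30.5,0],[0,0,-0.23]],[[2,-33.5,0],[0,0,-0.25]],[[2.2,-36,0],[0,0,-0.26]],[[2.3,-37.8,0],[0,0,-0.27]],[[2.3,-38.5,0],[0,0,-0.27]],[[2.3,-38.5,0],[0,0,-0.27]],[[2.3,-38.5,0],[0,0,-0.27]]]' 0 40
python3 -m handwheel '[[[0,0,-1.5],[0,0,0]],[[0,0,-3.5],[0,0,0]],[[0,0,-5.5],[0,0,0]],[[0,0,-7.5],[0,0,0]],[[0,0,-8.5],[0,0,0]],[[0,0,-8.5],[0,0,0]]]' 0 40
```

```text
clock: 30.85
eef_pos: [0.5498, -0.273, 0.1383]
orientation: [-2.162, -2.279, -0.001]
wrist_force: [-0.4, 0.0, -0.7]
opening: 0.354
grip_force: 39.6
clock: 31.6
eef_pos: [0.5491, -0.2741, 0.0522]
orientation: [-2.163, -2.276, 0.001]
wrist_force: [-0.4, 0.4, -0.5]
opening: 0.356
grip_force: 39.6
```

```bash
python3 -m handwheel '[[[0,0,-0.8],[0,0,0]],[[0,0,-1.6],[0,0,0]],[[0,0,-2.1],[0,0,0]],[[0,0,-2.4],[0,0,0]],[[0,0,-2.5],[0,0,0]],[[0,0,-2.5],[0,0,0]]]' 0 40
```

```text
clock: 32.35
eef_pos: [0.5497, -0.2744, 0.0284]
orientation: [2.164, 2.277, 0.0]
wrist_force: [0.1, -0.2, -1.2]
opening: 0.358
grip_force: 39.6
```

```bash
python3 -m handwheel '[[[0,0,-0.1],[0,0,0]],[[0,0,-0.2],[0,0,0]],[[0,0,-0.25],[0,0,0]],[[0,0,-0.25],[0,0,0]]]' 0 40
```

```text
clock: 32.85
eef_pos: [0.5497, -0.2745, 0.0264]
orientation: [2.164, 2.277, -0.0]
wrist_force: [-1.1, -0.6, 4.7]
opening: 0.355
grip_force: 40.2
```

```bash
python3 -m handwheel '[[[0,0,0.1],[0,0,0]],[[0,0,0.1],[0,0,0]],[[0,0,0.1],[0,0,0]],[[0,0,0.1],[0,0,0]],[[0,0,1],[0,0,0]],[[0,0,3],[0,0,0]],[[0,0,6],[0,0,0]],[[0,0,10],[0,0,0]],[[0,0,15],[0,0,0]],[[0,0,20],[0,0,0]],[[-5,2,22],[0,0,-0.18]],[[-5,4,22],[0,0,-0.36]],[[-5,6,22],[0,0,-0.54]],[[-5,6.6,22],[0,0,-0.72]],[[-5,6.6,22],[0,0,-0.9]],[[-5,6.6,22],[0,0,-1.08]],[[-5,6.6,22],[0,0,-1.26]],[[-5,6.6,22],[0,0,-1.44]],[[-5,6.6,22],[0,0,-1.57]],[[-5,6.6,22],[0,0,-1.57]]]' 0.58 40
python3 - <<'E'
from h import *
t=eyes.capture("side");np.savez("side10.npz",**t)
cv2.imwrite("pics/s10.png",cv2.resize(t["color"][60:220,240:420],None,fx=4,fy=3.75)[:,:,::-1])
w=cloud(t)
P=w.reshape(-1,3); h=P[(abs(P[:,0]-.65)<.03)&(abs(P[:,1]+.21)<.03)&(P[:,2]>.122)&(P[:,2]<.16)]
print("handle",len(h),h.min(0),h.max(0),np.median(h,0))
E
```

```text
clock: 35.35
eef_pos: [0.4998, -0.2081, 0.2472]
orientation: [3.14, 0.084, 0.003]
wrist_force: [-0.1, -0.9, -0.5]
opening: 0.58
grip_force: 0.0
handle 103 [ 0.62800216 -0.22269327  0.12257424] [ 0.64601622 -0.1961989   0.14817126] [ 0.63336359 -0.20482442  0.13978142]
```

View pics/s10.png

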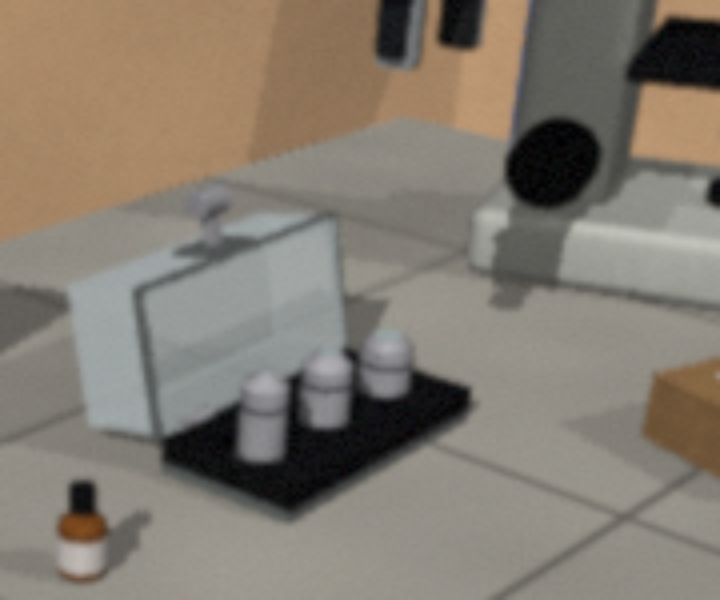

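All three stand upright in the case: (263,420), (326,392) and (387,365). The handle is at (208,200). I'll confirm the handle position with the top camera.

```bash
python3 - <<'E'
from h import *
for t in (load("top3.npz"),eyes.capture("top")):
    w=cloud(t)[125:155,345:380].reshape(-1,3); h=w[(w[:,2]>.128)&(w[:,2]<.155)]
    print(len(h),h.min(0).round(4),h.max(0).round(4),np.median(h,0).round(4)); k=h[h[:,2]>.142]; print(k.mean(0) if len(k) else 0)
t=load("top3.npz"); print(ray(t,295+350/5,110+125/5,.147))
E
```

```text
118 [ 0.6293 -0.2212  0.1326] [ 0.6475 -0.1987  0.1507] [ 0.6361 -0.209   0.1451]
[ 0.63747432 -0.20955102  0.14600888]
120 [ 0.6289 -0.2207  0.1288] [ 0.6478 -0.1989  0.1504] [ 0.6359 -0.2088  0.1452]
[ 0.63705887 -0.2095647   0.14619797]
[ 0.63531176 -0.21009772  0.147     ]
```

```bash
python3 -m handwheel '[[[5,-0.1,0],[0,0,0]],[[10,-0.1,0],[0,0,0]],[[13.9,-0.1,0],[0,0,0]],[[13.9,-0.1,-2],[0,0,0]],[[13.9,-0.1,-6],[0,0,0]],[[13.9,-0.1,-10],[0,0,0]],[[13.9,-0.1,-12.4],[0,0,0]],[[13.9,-0.1,-12.5],[0,0,0]],[[13.9,-0.1,-12.5],[0,0,0]],[[13.9,-0.1,-12.5],[0,0,0]]]' 0.85 40
python3 -m handwheel '[[[0,0,0],[0,0,0]],[[0,0,0],[0,0,0]],[[0,0,0],[0,0,0]],[[0,0,0],[0,0,0]],[[0,0,0],[0,0,0]],[[0,0,0],[0,0,0]]]' 0 50
python3 -c "
import numpy as np
e0=.1813+1.78
for a in list(np.linspace(1.78,0,19))+[-.03]:
    e=.1813+a
    dx=.122*(np.cos(e0)-np.cos(e)); dz=.122*(np.sin(e)-np.sin(e0)); print(round(a,2),np.round(100*np.array([dx*.999,dx*.046,dz]),2).tolist())"
```

```text
clock: 36.7
eef_pos: [0.6395, -0.2097, 0.1226]
orientation: [3.14, 0.082, 0.004]
wrist_force: [0.2, 0.2, -0.0]
opening: 0.849
grip_force: 0.0
clock: 37.45
eef_pos: [0.639, -0.2089, 0.1212]
orientation: [-3.14, -0.082, -0.001]
wrist_force: [-0.0, 2.4, 4.3]
opening: 0.249
grip_force: 49.9
1.78 [0.0, 0.0, 0.0]
1.68 [-1.14, -0.05, 0.4]
1.58 [-2.3, -0.11, 0.69]
1.48 [-3.5, -0.16, 0.86]
1.38 [-4.7, -0.22, 0.92]
1.29 [-5.9, -0.27, 0.85]
1.19 [-7.09, -0.33, 0.67]
1.09 [-8.26, -0.38, 0.37]
0.99 [-9.39, -0.43, -0.05]
0.89 [-10.48, -0.48, -0.57]
0.79 [-11.5, -0.53, -1.2]
0.69 [-12.47, -0.57, -1.93]
0.59 [-13.35, -0.61, -2.75]
0.49 [-14.15, -0.65, -3.65]
0.4 [-14.85, -0.68, -4.63]
0.3 [-15.46, -0.71, -5.67]
0.2 [-15.96, -0.73, -6.77]
0.1 [-16.35, -0.75, -7.91]
0.0 [-16.63, -0.77, -9.08]
-0.03 [-16.69, -0.77, -9.44]
```

```bash
python3 -m handwheel '[[[-0.6,0,0.2],[0,0,0]],[[-1.15,0,0.4],[0,0,0]],[[-2.3,-0.1,0.7],[0,0,0]],[[-3.5,-0.15,0.85],[0,0,0]],[[-4.7,-0.2,0.9],[0,0,0]],[[-5.9,-0.25,0.85],[0,0,0]],[[-7.1,-0.3,0.65],[0,0,0]],[[-8.25,-0.35,0.35],[0,0,0]],[[-9.4,-0.4,-0.05],[0,0,0]],[[-10.5,-0.45,-0.55],[0,0,0]],[[-11.5,-0.5,-1.2],[0,0,0]],[[-12.45,-0.55,-1.95],[0,0,0]],[[-12.45,-0.55,-1.95],[0,0,0]]]' 0 50
```

```text
clock: 39.08
eef_pos: [0.5116, -0.215, 0.1005]
orientation: [-3.14, -0.08, 0.006]
wrist_force: [-2.8, 3.4, 6.4]
opening: 0.247
grip_force: 51.7
```

```bash
python3 -m handwheel '[[[-0.9,0,-0.8],[0,0,0]],[[-1.7,-0.1,-1.7],[0,0,0]],[[-2.4,-0.1,-2.7],[0,0,0]],[[-3,-0.15,-3.7],[0,0,0]],[[-3.5,-0.2,-4.8],[0,0,0]],[[-3.9,-0.2,-5.95],[0,0,0]],[[-4.1,-0.2,-6.6],[0,0,0]],[[-4.1,-0.2,-6.9],[0,0,0]],[[-4.1,-0.2,-6.9],[0,0,0]]]' 0 50
```

```text
clock: 40.2
eef_pos: [0.4711, -0.217, 0.0315]
orientation: [-3.14, -0.081, 0.006]
wrist_force: [-5.3, 1.7, 3.7]
opening: 0.248
grip_force: 65.3
```

```bash
python3 -m handwheel '[[[0,0,-0.2],[0,0,0]],[[0,0,-0.4],[0,0,0]],[[0,0,-0.4],[0,0,0]],[[0,0,-0.4],[0,0,0]]]' 0 50
```

```text
clock: 40.7
eef_pos: [0.4704, -0.217, 0.0276]
orientation: [-3.14, -0.081, 0.008]
wrist_force: [-6.7, 1.1, 4.3]
opening: 0.241
grip_force: 66.4
```

```bash
python3 -m handwheel '[[[0.1,0,-0.1],[0,0,0]],[[0.1,0,-0.2],[0,0,0]],[[0.1,0,-0.3],[0,0,0]],[[0.1,0,-0.3],[0,0,0]]]' 0 50
```

```text
clock: 41.2
eef_pos: [0.4702, -0.217, 0.0244]
orientation: [-3.14, -0.08, 0.011]
wrist_force: [-9.2, 1.5, 5.7]
opening: 0.248
grip_force: 67.8
```

```bash
python3 - <<'E'
from h import *
t=eyes.capture("side");np.savez("side11.npz",**t)
cv2.imwrite("pics/s11.png",cv2.resize(t["color"][80:220,240:400],None,fx=4.5,fy=4)[:,:,::-1])
t=eyes.capture("top");np.savez("top11.npz",**t)
w=cloud(t); P=w[160:203,314:350].reshape(-1,3);P=P[P[:,2]>.07]
for i in range(3):
    A=np.c_[P[:,:2],np.ones(len(P))];x=np.linalg.lstsq(A,P[:,2],rcond=None)[0]; e=P[:,2]-A@x; P=P[abs(e)<max(.003,2*e.std())]
print(x,len(P),P.mean(0))
E
```

```text
[-0.03948239 -0.0020279   0.10573202] 1256 [ 0.55270893 -0.15898477  0.08423944]
```

View pics/s11.png

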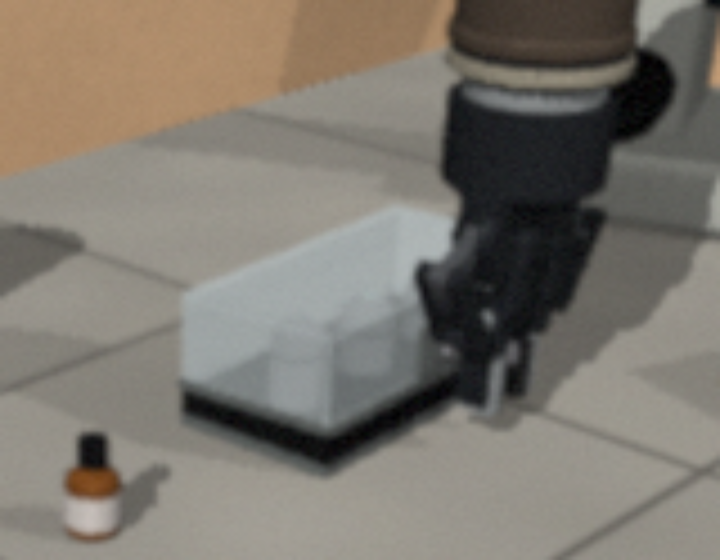

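The lid is nearly shut (tilt about 0.04 rad), with the objectives upright inside. I'll press further down.

```bash
python3 -m handwheel '[[[0.1,0,-0.2],[0,0,0]],[[0.1,0,-0.4],[0,0,0]],[[0.1,0,-0.5],[0,0,0]],[[0.1,0,-0.5],[0,0,0]]]' 0 50;  python3 - <<'E'
from h import *
t=eyes.capture("top")
w=cloud(t); P=w[160:203,314:350].reshape(-1,3);P=P[P[:,2]>.07]
for i in range(3):
    A=np.c_[P[:,:2],np.ones(len(P))];x=np.linalg.lstsq(A,P[:,2],rcond=None)[0]; e=P[:,2]-A@x; P=P[abs(e)<max(.003,2*e.std())]
print(x,len(P),P.mean(0))
E
```

```text
clock: 41.8
eef_pos: [0.4698, -0.217, 0.0193]
orientation: [-3.14, -0.08, 0.015]
wrist_force: [-14.3, 1.4, 9.0]
opening: 0.248
grip_force: 69.4
[-0.00043315  0.00043221  0.08301227] 1220 [ 0.55150648 -0.15927298  0.08271448]
```

```bash
python3 -m handwheel '[[[-0.1,0,-0.1],[0,0,0]],[[-0.2,0,-0.3],[0,0,0]],[[-0.2,0,-0.3],[0,0,0]]]' 0 50
```

```text
clock: 42.22
eef_pos: [0.4699, -0.2171, 0.0188]
orientation: [3.14, 0.081, -0.009]
wrist_force: [-17.7, 4.6, 34.1]
opening: 0.243
grip_force: 72.2
```

The stop is reached (34 N). Releasing and retreating.

```bash
python3 -m handwheel '[[[0,0,0],[0,0,0]],[[0,0,0],[0,0,0]],[[0,0,0],[0,0,0]],[[0,0,0],[0,0,0]],[[0,0,0],[0,0,0]],[[0,0,0],[0,0,0]],[[0,0,2],[0,0,0]],[[0,0,4],[0,0,0]],[[0,0,8],[0,0,0]],[[0,0,12],[0,0,0]],[[-6,0,16],[0,0,0]],[[-11,0,18],[0,0,0]],[[-11,0,18],[0,0,0]],[[-11,0,18],[0,0,0]]]' 1 50;  python3 - <<'E'
from h import *
t=eyes.capture("top")
w=cloud(t); P=w[160:203,314:400].reshape(-1,3);P=P[P[:,2]>.07]
for i in range(3):
    A=np.c_[P[:,:2],np.ones(len(P))];x=np.linalg.lstsq(A,P[:,2],rcond=None)[0]; e=P[:,2]-A@x; P=P[abs(e)<max(.003,2*e.std())]
print(x,len(P),P.mean(0))
s=eyes.capture("side");cv2.imwrite("pics/s12.png",cv2.resize(s["color"][80:220,240:400],None,fx=4.5,fy=4)[:,:,::-1])
E
```

```text
clock: 43.98
eef_pos: [0.3635, -0.2171, 0.1977]
orientation: [3.14, 0.081, 0.002]
wrist_force: [0.6, -0.1, 0.7]
opening: 1.004
grip_force: 0.0
[-0.00109332 -0.00241653  0.0828612 ] 3049 [ 0.55315792 -0.21063456  0.08276542]
```

View pics/s12.png

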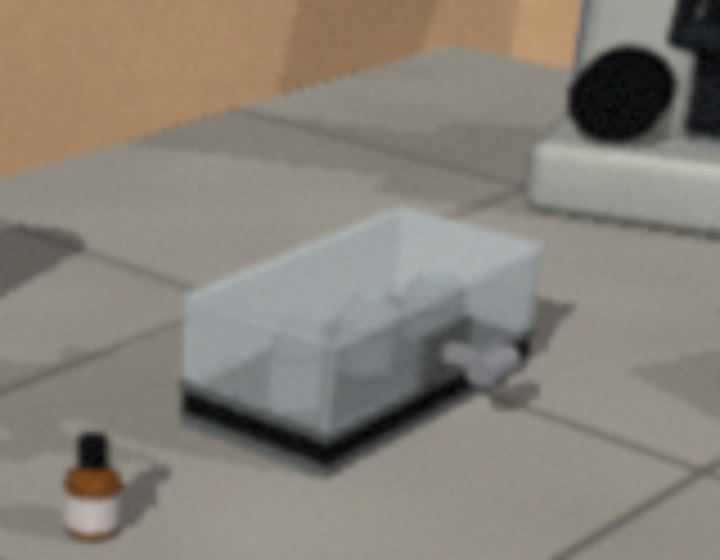

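The lid is shut flat and its handle is free at (487,360). All three objectives show upright inside at (298,365), (365,335) and (430,305).

```bash
python3 -c "
from rig import robot
print(robot.job_done())"
```

```text
the job is handed in; nothing more can be done
None
```

The job is handed in: long, medium and short objectives stand upright in the case's left, middle and right pockets in their rack order, and the lid is shut to its stop, with about 44 of the 109 s used.

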